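# Tip the slide frames into the drawer

### The job

Take the magnifying glass out of the open drawer and lay it on the cork mat. Then lift the black tin carrier by its brass bail, hold its open end low over the drawer and tip it so that the three oak slide frames slide off into the drawer's empty front compartment, without the fingers touching the frames. Finally stand the empty carrier level on the table again, leaving the ruby glass slide, the brass paperweight and the brush where they lie.

Things in the scene. Friction and masses are not known exactly. Their poses are not given: they have to be found in the camera images.
- drawer: Cabinet with its painted poplar drawer fixed open to the robot. Origin on the table under the centre of the drawer's empty front compartment; +x points to the cabinet, z up. Compartment inside 160 (x) by 180 (y), floor 20 above the table, walls 8 to 12 thick ending 85 above the table. Behind: filed frames 86 high (x = 88 to 150), then the cabinet (x = 148 to 358, 300 wide, 108 high).
- mat: Square cork mat, 170 x 170 x 4, fixed on the table beside the drawer (left or right). Origin at the centre of its underside.
- magnifier: Magnifying glass, 141 long, lying flat in the drawer's front compartment. Horn handle along its x axis from x = -45 to 30, 16 wide (y), 14 high (z); the round lens in its horn rim is 68 in diameter, 12 high, centred at x = 62. Origin under the handle, 45 from the handle's end; a good place to grip.
- magnifier_mid (a point): Point of the magnifying glass midway along its length (x = 25.5 of its body), 6 above its underside.
- carrier: Black tin carrier: tray 175 long (x = -95 to 80), 100 wide (y), floor 3 thick, walls 3 thick and 28 high on three sides; the -x end is open, no rim. A brass bail (bar along y over x = 0, 100 long, 14 x 14 section, centre 79 above the underside) stands on a 14 x 3 post at each side. Origin at the underside below the bail. It holds the three frames.
- carrier_lip (a point): Middle of the carrier's open end, on the tray floor's top (x = -95, z = 3 of the carrier).
- carrier_grip (a point): Centre of the brass bail (x = 0, z = 79 of the carrier).
- frame0_mid (a point): Centre of oak slide frame 0: a block 46 (x) x 70 (y) x 18 (z), slippery on the tin, starting loose and flat in the carrier, the three in a row along the carrier's x, frame 0 nearest the open end. x, y, z are the frame's own axes.
- frame1_mid (a point): Centre of oak slide frame 1: a block 46 (x) x 70 (y) x 18 (z), slippery on the tin, starting loose and flat in the carrier, the three in a row along the carrier's x, frame 0 nearest the open end. x, y, z are the frame's own axes.
- frame2_mid (a point): Centre of oak slide frame 2: a block 46 (x) x 70 (y) x 18 (z), slippery on the tin, starting loose and flat in the carrier, the three in a row along the carrier's x, frame 0 nearest the open end. x, y, z are the frame's own axes.
- frame0: The same oak slide frame 0; origin at the centre of its underside.
- frame1: The same oak slide frame 1; origin at the centre of its underside.
- frame2: The same oak slide frame 2; origin at the centre of its underside.
- ruby_slide: Ruby glass slide, 83 x 83 x 5, lying flat; bystander to be left alone (origin under its middle).
- weight: Brass paperweight with a knob, 52 diameter, 62 high; bystander to be left alone (origin under its middle).
- brush: Dusting brush, about 200 x 42 x 20, lying along its x axis left of the other things; bystander to be left alone (origin under its middle).
Not all that is in view belongs to the job. Of the things shaped like the carrier, the black one is meant. There is more than one size of the magnifier; the job needs the smaller.

How it is judged:
By the outcome, as a careful person would: the job done as asked, in the order asked, and still so for the second after the job is handed in, with the robot touching nothing.
It also fails if it takes over 72 s, if anything falls off the work surface, if the arm or the gripper's body presses on something with over 40 N, if the wrist force passes 120 N, or if a joint passes its speed limit or range.

### The arm

A 6-joint arm with a two-finger parallel gripper is mounted at the origin on the work surface. World frame = base frame: x ahead of the robot, y to its left, z up, the work surface at z = 0. Lengths are in mm, angles in rad, forces in N, time in s.
With the tool pointing down it reaches from about 400 to 925 mm from the base axis. Payload 12.5 kg.
Tool frame: the origin (TCP) lies midway between the tips of the shut fingers; the grasp point (between the pads) lies 19 mm behind it; z points along the fingers, y is the direction in which the jaws open and shut (so a half turn about z gives the same grasp; the last joint's range is limited). The gripper opens to 95 mm and grips with 3 to 60 N. Pads are 20 mm wide; open, the fingers measure 119 mm over their backs; the gripper's body (75 mm by 180 mm) begins 59 mm behind the grasp point.
Start: joints at [-1.448, 0.491, 1.559, -0, 1.092, -0.106], TCP at [141.778, -608.725, 214.661] pointing down, gripper open.
Joint ranges: [-3.1, 3.1], [-0.84, 2.19], [0.05, 2.79], [-1.13, 4.28], [0.06, 2.93], [-2.69, 2.69]. Speed limits (rad/s): [2.22, 2.22, 2.79, 3.14, 3.14, 3.14].

### API

Orientations are given as [roll, pitch, yaw] about the fixed x, y, z axes, in that order (R = Rz(yaw) Ry(pitch) Rx(roll)).
In Python, from cell import * gives the robot as it stands. The module is installed in compiled form; this text tells all that it offers.
- The arm moves only by the tool carry_out, never from a script. Its argument "moves" is a list of rows, each an object of numbers: "dx", "dy", "dz": the shift along the tool's x, y, z in m; "twist": the turn about the tool's z in degrees. A call has 1 to 5 rows; each row is the pose to reach, as a shift and turn from the pose commanded when the call began, along the tool's axes at that moment; what a row does not reach only later rows make up. A row lasts 1/10 s, in which the tool goes at most 50 mm and 8.59 degrees, less where a joint would pass 70% of its speed; a pose out of reach is approached as far as the arm can. A call with a gripper value outside its range is refused whole. "grip" is the finger opening in m, from 0 to 0.0951, set as the call begins (left out, the last holds). The fingers move at their own pace and stop on an object; the grip force is fixed at half the most. Time passes only in rows, so rows that repeat a pose let the fingers close. It gives the time, the measured TCP pose, the force and the opening at its end, in the units of the state.
- state(): the state, without advancing time (a new reading comes with each control period).
- read_camera(name): name is "scene" or "top"; returns (picture, depth): 480x640x3 uint8, red, green, blue; 480x640 float32, mm along the optical axis (not along the pixel's ray), 0 where there is no reading.
- camera_info(name): a dict with "mtx" (3x3 intrinsics, pixels), "dist_coeffs" ([k1, k2, p1, p2, k3] as OpenCV has them; the pictures are not rectified), "R" (3x3) and "t" (3): a world point X has camera coordinates R X + t. Camera axes: x right, y down, z forward; pixel columns grow to the right and rows downward; lengths in mm; the calibration is good to about 2 mm. A picture is of the moment at which its call begins. camera_info takes no time and is no camera call.
- job_done(): hands the job in, once; it reports no verdict.
The state is a dict: "t": time; "joints": joint angles; "qvel": joint speeds; "tau": joint torques, N m; "eef_pos": TCP position; "tcp_rot": TCP orientation; "ft_force": force on the tool from outside, world axes, zero at the start; "moment": the same for the moment, N m; "opening": opening from 0.0 (shut) to 1.0 (fully open).
Only numpy, scipy, OpenCV 4.12 (cv2) and the standard library are available. Lean on these libraries where they do the work, as an engineer would, in place of code of your own. Each camera call takes 0.05 s, during which the arm holds its last target. There are 200 camera calls.

## Working session

There is one attempt and no reset: what is moved stays moved. The work goes in short steps, Python scripts to look and compute and a tool call to move; the robot and the scene stay as the last step left them, time stands still between calls to the robot, and variables do not carry over. Pictures are saved under pics/ and viewed, about 8 in all and at most 12, crops included, and the job is handed in when it is done.

Besides the shell and the picture viewer there is one more tool, called after "Call:" by a JSON object that holds its "op" and its "data". carry_out: Moves the arm, as the interface text tells. Its arguments: {"type":"object","properties":{"moves":{"type":"array","items":{"type":"object","properties":{"dx":{"type":"number"},"dy":{"type":"number"},"dz":{"type":"number"},"twist":{"type":"number"}}}},"grip":{"type":"number"}},"required":["moves"]}

```bash
mkdir -p pics; ls
cat > h.py <<'E'
from cell import *
import numpy as np, cv2
def cam(n):
    p,d=read_camera(n); return p,d,camera_info(n)
def cloud(d,c):
    h,w=d.shape; v,u=np.mgrid[:h,:w]
    n=cv2.undistortPoints(np.stack([u,v],-1).reshape(-1,1,2).astype(np.float64),np.array(c["mtx"],float),np.array(c["dist_coeffs"],float)).reshape(h,w,2)
    X=np.dstack([n[...,0]*d,n[...,1]*d,d])
    W=(X-np.array(c["t"]).ravel())@np.array(c["R"]); W[d<=0]=np.nan
    return W
def save(n,p,box=None,s=1):
    if box: p=p[box[1]:box[3],box[0]:box[2]]
    if s!=1: p=cv2.resize(p,None,fx=s,fy=s,interpolation=cv2.INTER_CUBIC)
    cv2.imwrite("pics/"+n+".png",cv2.cvtColor(p,cv2.COLOR_RGB2BGR))
E
python3 - <<'E'
from h import *
for n in("top","scene"):
    p,d,c=cam(n); np.savez(n+"0.npz",p=p,W=cloud(d,c)); save(n+"0",p)
    print(n,np.round(-np.array(c["R"]).T@np.array(c["t"]).ravel()),np.round(c["mtx"],0).tolist())
    W=cloud(d,c)
    for r in range(40,480,80): print([None if np.isnan(W[r,q,0]) else W[r,q].round().astype(int).tolist() for q in range(40,640,80)])
print(state())
E
```

```text
pics
top [ 273.  143. 1553.] [[531.0, 0.0, 324.0], [0.0, 531.0, 243.0], [0.0, 0.0, 1.0]]
[[1112, 1083, -236], [1362, 1011, -748], [1368, 661, -745], [1379, 309, -755], [1384, -49, -756], [1377, -403, -739], [1375, -755, -734], [1374, -1105, -736]]
[[886, 1156, -394], [749, 703, 54], [772, 491, -6], [773, 253, 0], [740, 23, 109], [778, -226, -5], [752, -432, 78], [747, -649, 90]]
[[648, 1324, -745], [528, 715, 2], [530, 484, 2], [532, 250, 4], [529, 17, 32], [534, -221, 6], [538, -461, -10], [537, -692, -3]]
[[306, 1312, -753], [296, 708, -2], [296, 478, 6], [297, 248, 0], [298, 15, 9], [299, -219, 1], [301, -453, -5], [288, -282, 752]]
[[-25, 1288, -741], [70, 697, 2], [68, 473, -1], [68, 245, 0], [104, 37, 265], [70, -214, 4], [72, -442, 3], [173, -267, 771]]
[[-18, 673, 473], [-149, 687, 1], [-150, 465, 6], [-151, 242, 5], [-84, 37, 253], [-150, -209, 6], [-149, -435, 1], [62, -260, 772]]
scene [1359.  722.  867.] [[574.0, 0.0, 320.0], [0.0, 574.0, 242.0], [0.0, 0.0, 1.0]]
[[-67, -1519, 200], [-350, -1386, 160], [-798, -1346, 67], [261, -81, 497], [-900, -502, 171], [-947, -156, 21
[... 657 characters left out ...]
1], [717, 563, 23], [622, 677, 0], [-165, 858, -756]]
{'t': 0.1, 'joints': array([-1.44760683e+00,  4.91492052e-01,  1.55936476e+00,  9.42999721e-06,
        1.09168275e+00, -1.05596153e-01]), 'qvel': array([ 0.00098739, -0.00035105, -0.00214797, -0.00112073,  0.00073552,
       -0.00022218]), 'tau': array([ 1.92745967e-03, -6.13623476e+01, -2.58606470e+01,  6.93418784e-02,
        4.70337225e-02, -5.62539071e-05]), 'eef_pos': array([ 141.74907371, -608.51005149,  214.13284807]), 'tcp_rot': array([-3.14065190e+00, -1.08121515e-04,  2.28781247e-01]), 'ft_force': array([ 0.86026197, -0.30207251,  0.99577487]), 'moment': array([0.03308118, 0.011694  , 0.00294138]), 'opening': 0.997038565227576}
```

View pics/top0.png

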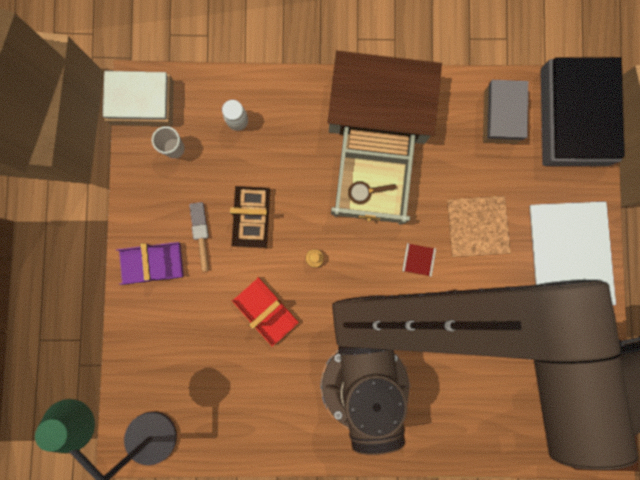

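View pics/scene0.png

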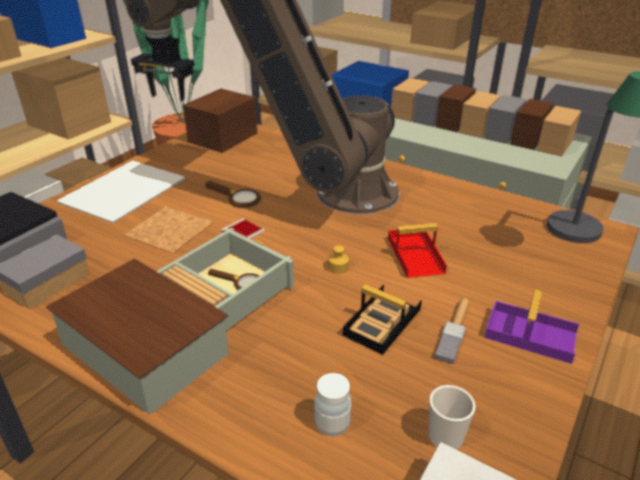

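Top view: the drawer's compartment is near (378,188), with a magnifier in it at about (372,190). The cork mat is at (479,226) and the ruby slide at (419,260). The weight is at (316,258) and the brush at (200,235).

- **Carrier candidates:** black (251,217), purple (151,263) and red (266,311). I choose black.
- **Magnifier candidates:** one in the drawer at top (372,190), and one on the table at scene (235,195). I choose the one in the drawer and will check its size.

Run:
```python
from h import *
T=np.load("top0.npz");S=np.load("scene0.npz")
a=cv2.resize(T["p"][120:260,220:430],None,fx=3.8,fy=3.8,interpolation=cv2.INTER_CUBIC)
cv2.imwrite("pics/c1.png",a[...,::-1])
b=cv2.resize(S["p"][220:360,150:430],None,fx=2.85,fy=2.85,interpolation=cv2.INTER_CUBIC)
cv2.imwrite("pics/c2.png",b[...,::-1])
p=T["p"];W=T["W"];hsv=cv2.cvtColor(p,cv2.COLOR_RGB2HSV)
def rect(name,m,zf=None):
    P=W[m]; P=P[~np.isnan(P[:,0])]; 
    r=cv2.minAreaRect(P[:,:2].astype(np.float32)); print(name,len(P),"c",np.round(r[0],1),"s",np.round(r[1],1),"ang",round(r[2],1),"z",np.round(np.percentile(P[:,2],[5,50,95])))
    return P
R=np.zeros(p.shape[:2],bool)
def box(u0,v0,u1,v1):
    q=R.copy(); q[v0:v1,u0:u1]=1; return q
dark=hsv[...,2]<45
rect("carrier black",dark&box(225,178,278,255))
yel=(hsv[...,0]>14)&(hsv[...,0]<30)&(hsv[...,1]>130)&(hsv[...,2]>120)
rect("bail",(W[...,2]>65)&box(225,195,278,225))
rect("walls",(W[...,2]>70)&(W[...,2]<97)&box(325,130,425,225))
rect("cab",(W[...,2]>100)&box(320,40,450,145))
rect("mat",box(440,190,520,262)&(hsv[...,2]>150)&(W[...,2]<12))
mag=box(345,175,400,208)&(hsv[...,2]<120)&(W[...,2]<60)
rect("mag",mag)
rect("slide",box(395,240,440,280)&(hsv[...,0]>170)&(hsv[...,1]>150))
```

```text
carrier black 14 c [471.6 333.8] s [ 94.3 142.6] ang 86.4 z [-2.  5. 27.]
bail 209 c [487.1 333.3] s [100.3  14.9] ang 87.5 z [77. 86. 91.]
walls 2532 c [595.8 -29. ] s [226. 264.] ang 80.7 z [74. 85. 91.]
cab 7882 c [819.5 -46.1] s [301.9 214.7] ang 83.8 z [103. 108. 113.]
mat 5681 c [ 460.9 -338.3] s [212.9 239.6] ang 0.0 z [-4.  3.  9.]
mag 235 c [566.  -12.3] s [ 63.1 134.6] ang 25.0 z [26. 32. 38.]Traceback (most recent call last):
  File "<stdin>", line 24, in <module>
  File "<stdin>", line 10, in rect
    return _quantile_unchecked(
        a, q, axis, out, overwrite_input, method, keepdims, weights)
    return _ureduce(a,
                    func=_quantile_ureduce_func,
    ...<5 lines>...
                    overwrite_input=overwrite_input,
                    method=method)
    r = func(a, **kwargs)
    result = _quantile(arr,
                       quantiles=q,
    ...<2 lines>...
                       out=out,
                       weights=wgt)
    slices_having_nans = np.isnan(arr[-1, ...])
                                  ~~~^^^^^^^^^
IndexError: index -1 is out of bounds for axis 0 with size 0
```

View pics/c1.png

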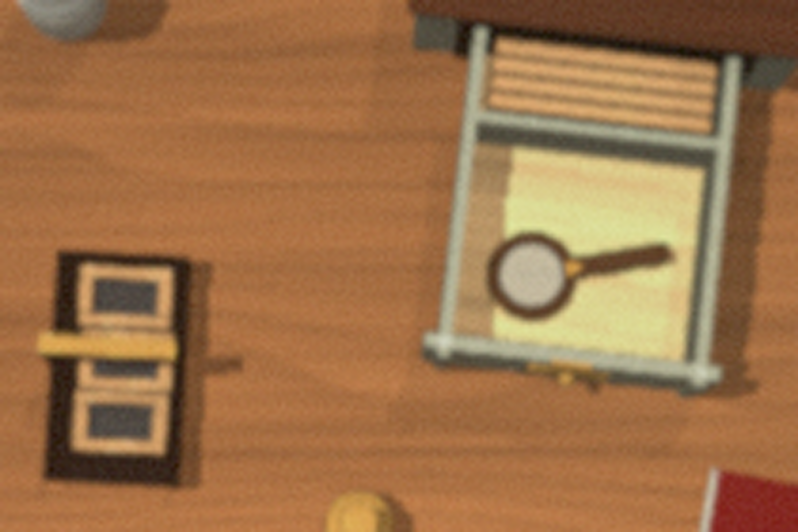

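View pics/c2.png

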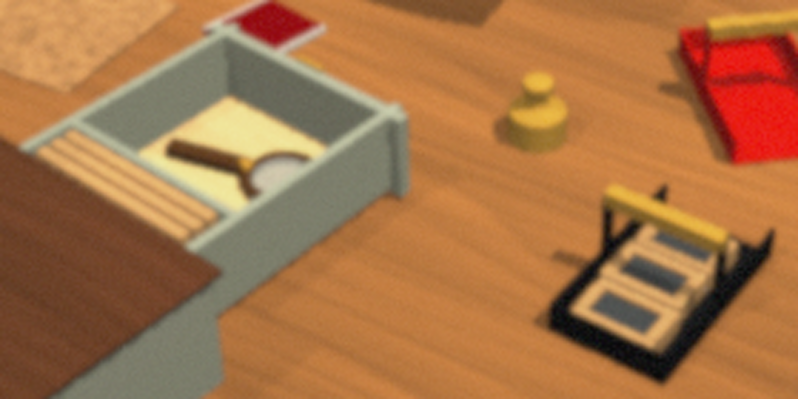

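The crops show the black carrier's open end facing the robot, with no wall at the near end in top crop rows ~480. Its closed end faces the same way as the cabinet. The drawer's magnifier measures about 135 x 63, which fits the 141 size. Its lens is at crop (532,275) and its handle end at (670,252). The tool can't tilt, so I'll tip the carrier by lowering its underside onto the wall behind the compartment, letting the bail turn between the pads.

Run:
```python
from h import *
T=np.load("top0.npz");S=np.load("scene0.npz")
p=T["p"];W=T["W"];hsv=cv2.cvtColor(p,cv2.COLOR_RGB2HSV)
def box(u0,v0,u1,v1,im=p):
    q=np.zeros(im.shape[:2],bool); q[v0:v1,u0:u1]=1; return q
def rect(name,m,W=W):
    P=W[m];P=P[~np.isnan(P[:,0])]
    if len(P)<8: print(name,len(P));return
    r=cv2.minAreaRect(P[:,:2].astype(np.float32));print(name,len(P),"c",np.round(r[0],1),"s",np.round(r[1],1),"ang",round(r[2],1),"z",np.round(np.percentile(P[:,2],[5,50,95])))
    return P
def big(m):
    n,l,s,_=cv2.connectedComponentsWithStats(cv2.morphologyEx(m.astype(np.uint8),cv2.MORPH_OPEN,np.ones((2,2))));return l==1+s[1:,4].argmax()
cork=big(box(440,190,520,262)&(hsv[...,2]>165));rect("mat",cork)
print("mat px",hsv[226,479],hsv[226,450-20])
mag=big(box(345,175,400,206)&((hsv[...,2]<110)));
dk=box(370,178,400,197)&(hsv[...,2]<120)
P=rect("handle",dk); 
lens=box(346,178,374,206)&((hsv[...,2]<110)|((hsv[...,1]<60)));L=rect("lens",lens)
wal=big((W[...,2]>74)&(W[...,2]<97)&box(330,125,420,225)&(hsv[...,1]<70)&(hsv[...,2]>110))
Pw=rect("walls",wal)
for yaw in (-5.5,-6.2,-7,-7.6,-8.2):
    a=np.radians(yaw);d=np.array([np.cos(a),np.sin(a)]);n=np.array([-d[1],d[0]])
    o=np.array([819.5,-46.1])-253*d; q=(Pw[:,:2]-o);
    hx=np.histogram(q@d,bins=np.arange(-110,160,4));hy=np.histogram(q@n,bins=np.arange(-120,121,4))
    print(yaw,o.round(1),"maxbins",np.sort(hx[0])[-3:],np.sort(hy[0])[-4:], "x peaks",hx[1][hx[0].argsort()[-5:]],"y",hy[1][hy[0].argsort()[-6:]])
b=rect("bail",(W[...,2]>65)&box(225,195,278,225))
rect("tray",big(box(225,178,278,255)&(hsv[...,2]<70)))
print("tray v<70 at rows", [(r,int(((hsv[r,225:278,2])<70).sum())) for r in range(180,256,4)])
Hs=cv2.cvtColor(S["p"],cv2.COLOR_RGB2HSV)
rect("bigmag",box(200,175,270,212)&(Hs[...,2]<110)&(S["W"][...,2]<40),S["W"])
rect("slide",box(395,240,440,280)&((hsv[...,0]>165)|(hsv[...,0]<4))&(hsv[...,1]>150))
```

```text
mat 4812 c [ 455.2 -339.9] s [235.1 212.6] ang 88.7 z [-4.  3.  9.]
mat px [ 14 134 202] [ 13 153 163]
handle 99 c [562.2 -47.4] s [17. 76.] ang 14.5 z [28. 34. 40.]
lens 307 c [551.6  17.5] s [62.  61.9] ang 44.3 z [24. 29. 36.]
walls 1106 c [593.1 -28. ] s [230.9 252. ] ang 84.9 z [ 1. 84. 90.]
-5.5 [567.7 -21.9] maxbins [113 133 135] [ 67  80 116 117] x peaks [-86  82 -90 -94  78] y [-112  -96   88   92   96  -92]
-6.2 [568.  -18.8] maxbins [111 143 147] [ 77  79 121 124] x peaks [-86  82 -90  78 -94] y [-112   96  -92   88  -96   92]
-7 [568.4 -15.3] maxbins [105 136 144] [ 88 102 109 111] x peaks [ 82 -86 -90  78 -94] y [-116   92   84  -96   88 -100]
-7.6 [568.7 -12.6] maxbins [109 125 126] [ 75  96 110 112] x peaks [-86  82 -90  78 -94] y [-120   80 -104   84   88 -100]
-8.2 [569.1 -10. ] maxbins [108 109 115] [ 77  85  98 106] x peaks [ 82 -86 -90 -94  78] y [-120   88 -100   80 -104   84]
bail 209 c [487.1 333.3] s [100.3  14.9] ang 87.5 z [77. 86. 91.]
tray 468 c [478.6 332. ] s [ 98.9 172.2] ang 87.8 z [-2.  5. 30.]
tray v<70 at rows [(180, 0), (184, 0), (188, 27), (192, 7), (196, 5), (200, 7), (204, 7), (208, 2), (212, 2), (216, 17), (220, 8), (224, 8), (228, 7), (232, 7), (236, 7), (240, 29), (244, 35), (248, 0), (252, 0)]
bigmag 545 c [ 201.9 -317. ] s [233.6 114.3] ang 72.7 z [-1. 13. 20.]
slide 582 c [ 358.5 -157.1] s [68.7 76.4] ang 79.9 z [ 0.  5. 11.]
```

```bash
cat > go.py <<'E'
import sys,numpy as np
from cell import state
x,y,z,yw=map(float,sys.argv[1:5]); s=state(); e=s["eef_pos"]; r=s["tcp_rot"]; a=r[2]
D=np.array([x,y,z])-e; c,q=np.cos(a),np.sin(a)
print("t",round(s["t"],2),"tcp",e.round(1),"rpy",np.degrees(r).round(1),"open",round(s["opening"]*95.1,1),"F",s["ft_force"].round(1),"M",s["moment"].round(2))
print("dx %.3f dy %.3f dz %.3f twist %.1f"%((D[0]*c+D[1]*q)/1e3,(D[0]*q-D[1]*c)/1e3,-D[2]/1e3,-((yw-np.degrees(a)+180)%360-180)))
E
echo ok
```

```text
ok
```

Call:
{"op": "carry_out", "data": {"moves": [{"dx": 0.537,"dy": -0.463,"dz": 0.064,"twist": -87},{"dx": 0.537,"dy": -0.463,"dz": 0.064,"twist": -87},{"dx": 0.537,"dy": -0.463,"dz": 0.064,"twist": -87},{"dx": 0.537,"dy": -0.463,"dz": 0.064,"twist": -87},{"dx": 0.537,"dy": -0.463,"dz": 0.064,"twist": -87}], "grip": 0.06}}

```text
t: 0.6
eef_pos: [289.2, -405.8, 191.9]
tcp_rot: [-3.141, -0.0, 0.984]
ft_force: [0.5, -0.2, -0.4]
opening: 0.654
```

```bash
python3 go.py 560 -36 150 100
```

```text
t 0.6 tcp [ 289.2 -405.8  191.9] rpy [-180.    -0.    56.4] open 62.2 F [ 0.5 -0.2 -0.4] M [-0.06 -0.09  0.01]
dx 0.458 dy 0.021 dz 0.042 twist -43.6
```

Call:
{"op": "carry_out", "data": {"moves": [{"dx": 0.458,"dy": 0.021,"dz": 0.042,"twist": -43.6},{"dx": 0.458,"dy": 0.021,"dz": 0.042,"twist": -43.6},{"dx": 0.458,"dy": 0.021,"dz": 0.042,"twist": -43.6},{"dx": 0.458,"dy": 0.021,"dz": 0.042,"twist": -43.6},{"dx": 0.458,"dy": 0.021,"dz": 0.042,"twist": -43.6}]}}

```text
t: 1.1
eef_pos: [437.6, -205.8, 169.2]
tcp_rot: [-3.142, 0.0, 1.735]
ft_force: [1.9, -1.9, 1.7]
opening: 0.631
```

```bash
python3 go.py 560 -36 120 100
```

```text
t 1.1 tcp [ 437.6 -205.8  169.2] rpy [-180.     0.    99.4] open 60.0 F [ 1.9 -1.9  1.7] M [-0.05 -0.08  0.03]
dx 0.147 dy 0.148 dz 0.049 twist -0.6
```

Call:
{"op": "carry_out", "data": {"moves": [{"dx": 0.147,"dy": 0.148,"dz": 0.03,"twist": -0.6},{"dx": 0.147,"dy": 0.148,"dz": 0.03,"twist": -0.6},{"dx": 0.147,"dy": 0.148,"dz": 0.049,"twist": -0.6},{"dx": 0.147,"dy": 0.148,"dz": 0.049,"twist": -0.6},{"dx": 0.147,"dy": 0.148,"dz": 0.049,"twist": -0.6}]}}

```text
t: 1.6
eef_pos: [561.0, -35.7, 118.6]
tcp_rot: [-3.14, -0.001, 1.742]
ft_force: [-1.1, 0.0, 0.3]
opening: 0.627
```

```bash
python3 - <<'E'
from h import *
p,d,c=cam("scene");save("s1",p,(130,190,390,385),3)
# project handle target onto picture
pts=np.array([[560.,-36,34],[562.2,-47.4,34],[551.6,17.5,30]])
R=np.array(c["R"]);uv,_=cv2.projectPoints(pts,cv2.Rodrigues(R)[0],np.array(c["t"],float),np.array(c["mtx"],float),np.array(c["dist_coeffs"],float));print(((uv.reshape(-1,2)-[130,190])*3).round())
E
python3 go.py 560 -36 23 100
```

```text
[[297. 249.]
 [284. 246.]
 [358. 270.]]
t 1.65 tcp [561.  -35.9 118.5] rpy [-179.9   -0.    99.8] open 59.9 F [-0.3  0.5 -1.3] M [ 0.06 -0.12  0.02]
dx 0.000 dy -0.001 dz 0.096 twist -0.2
```

View pics/s1.png

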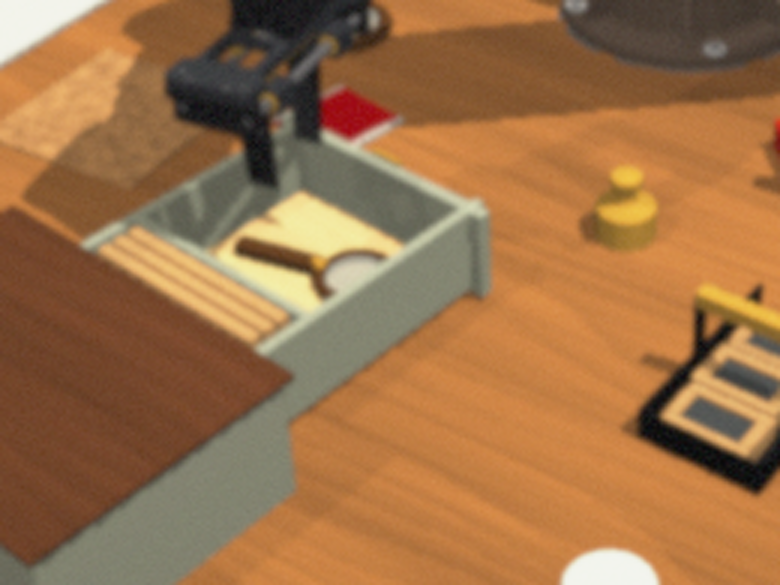

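The drawer magnifier's handle (crop (240,245) to (320,265)) lies under the fingers, within a few mm of my estimate. I'm descending to close on it.

Call:
{"op": "carry_out", "data": {"moves": [{"dz": 0.05},{"dz": 0.08},{"dz": 0.095},{"dz": 0.096}]}}

```text
schema error: expected keys dx, dy, dz, twist
```

Call:
{"op": "carry_out", "data": {"moves": [{"dz": 0},{"dz": 0},{"dz": 0},{"dz": 0},{"dz": 0}], "grip": 0}}

```text
schema error: expected keys dx, dy, dz, twist
```

Call:
{"op": "carry_out", "data": {"moves": [{"dz": 0},{"dz": 0},{"dz": 0}]}}

```text
schema error: expected keys dx, dy, dz, twist
```

```bash
python3 go.py 460 -352 150 100
```

```text
t 1.65 tcp [561.  -35.9 118.5] rpy [-179.9   -0.    99.8] open 59.9 F [-0.3  0.5 -1.3] M [ 0.06 -0.12  0.02]
dx -0.294 dy -0.154 dz -0.031 twist -0.2
```

Call:
{"op": "carry_out", "data": {"moves": [{"dx": 0,"dy": 0,"dz": 0.05,"twist": 0},{"dx": 0,"dy": 0,"dz": 0.08,"twist": 0},{"dx": 0,"dy": 0,"dz": 0.094,"twist": 0},{"dx": 0,"dy": 0,"dz": 0.095,"twist": 0},{"dx": 0,"dy": 0,"dz": 0.095,"twist": 0}]}}

```text
t: 2.15
eef_pos: [560.2, -39.8, 26.3]
tcp_rot: [3.141, 0.0, 1.739]
ft_force: [-0.4, -0.7, -0.4]
opening: 0.627
```

Call:
{"op": "carry_out", "data": {"moves": [{"dx": 0,"dy": 0,"dz": 0,"twist": 0},{"dx": 0,"dy": 0,"dz": 0,"twist": 0},{"dx": 0,"dy": 0,"dz": 0,"twist": 0},{"dx": 0,"dy": 0,"dz": 0,"twist": 0},{"dx": 0,"dy": 0,"dz": 0,"twist": 0}], "grip": 0}}

```text
t: 2.65
eef_pos: [559.9, -39.1, 25.6]
tcp_rot: [3.141, 0.0, 1.739]
ft_force: [-0.8, -0.6, -0.2]
opening: 0.271
```

```bash
python3 go.py 460 -352 150 100
```

```text
t 2.65 tcp [559.9 -39.1  25.6] rpy [180.    0.   99.7] open 25.8 F [-0.8 -0.6 -0.2] M [-0.   -0.12  0.03]
dx -0.292 dy -0.151 dz -0.124 twist -0.3
```

Call:
{"op": "carry_out", "data": {"moves": [{"dx": 0,"dy": 0,"dz": 0,"twist": 0},{"dx": 0,"dy": 0,"dz": 0,"twist": 0},{"dx": 0,"dy": 0,"dz": 0,"twist": 0},{"dx": 0,"dy": 0,"dz": 0,"twist": 0},{"dx": 0,"dy": 0,"dz": 0,"twist": 0}], "grip": 0}}

```text
t: 3.15
eef_pos: [560.0, -39.2, 25.4]
tcp_rot: [3.141, 0.0, 1.739]
ft_force: [0.6, -0.2, 2.5]
opening: 0.165
```

Call:
{"op": "carry_out", "data": {"moves": [{"dx": 0,"dy": 0,"dz": -0.02,"twist": 0},{"dx": 0,"dy": 0,"dz": -0.06,"twist": 0},{"dx": 0,"dy": 0,"dz": -0.1,"twist": 0},{"dx": 0,"dy": 0,"dz": -0.125,"twist": 0},{"dx": 0,"dy": 0,"dz": -0.125,"twist": 0}]}}

```text
t: 3.65
eef_pos: [560.9, -39.3, 153.4]
tcp_rot: [3.137, 0.002, 1.739]
ft_force: [0.7, 0.9, -1.5]
opening: 0.165
```

```bash
python3 go.py 460 -352 150 100
```

```text
t 3.65 tcp [560.9 -39.3 153.4] rpy [1.797e+02 1.000e-01 9.970e+01] open 15.7 F [ 0.7  0.9 -1.5] M [-0.08 -0.12 -0.01]
dx -0.291 dy -0.152 dz 0.003 twist -0.3
```

Call:
{"op": "carry_out", "data": {"moves": [{"dx": -0.02,"dy": -0.01,"dz": 0,"twist": 0},{"dx": -0.06,"dy": -0.031,"dz": 0,"twist": 0},{"dx": -0.1,"dy": -0.052,"dz": 0,"twist": 0},{"dx": -0.14,"dy": -0.073,"dz": 0,"twist": 0},{"dx": -0.18,"dy": -0.094,"dz": 0,"twist": 0}]}}

```text
t: 4.15
eef_pos: [496.1, -233.5, 149.0]
tcp_rot: [-3.14, -0.001, 1.74]
ft_force: [0.9, 0.4, -1.7]
opening: 0.165
```

Call:
{"op": "carry_out", "data": {"moves": [{"dx": -0.04,"dy": -0.02,"dz": 0,"twist": 0},{"dx": -0.08,"dy": -0.042,"dz": 0,"twist": 0},{"dx": -0.105,"dy": -0.055,"dz": 0.01,"twist": 0},{"dx": -0.112,"dy": -0.058,"dz": 0.03,"twist": 0},{"dx": -0.112,"dy": -0.058,"dz": 0.05,"twist": 0}]}}

```text
t: 4.65
eef_pos: [457.8, -353.7, 98.5]
tcp_rot: [-3.141, -0.001, 1.737]
ft_force: [-0.2, -0.9, -1.1]
opening: 0.164
```

```bash
python3 - <<'E'
from h import *
p,d,c=cam("scene");save("s2",p,(90,100,350,295),3)
p,d,c=cam("top");save("t2",p,(420,170,540,280),3)
cv2.imwrite("pics/both2.png",np.hstack([cv2.resize(cv2.imread("pics/s2.png"),(440,330)),cv2.imread("pics/t2.png")]))
E
python3 go.py 460 -354 11 100
```

```text
t 4.75 tcp [ 457.3 -351.6   96.9] rpy [-179.8   -0.3   99.6] open 15.4 F [-0.3  0.8 -0.4] M [-0.04 -0.09 -0.03]
dx -0.003 dy 0.002 dz 0.086 twist -0.4
```

View pics/both2.png

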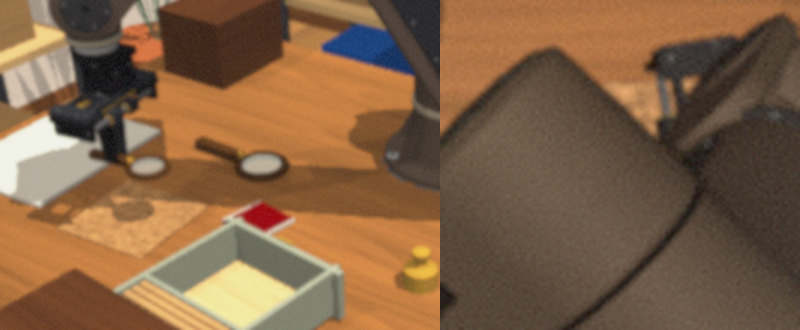

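The left half shows the magnifier held level over the mat at about (130,160), and the larger one is still on the table at (245,160). Lowering it now.

Call:
{"op": "carry_out", "data": {"moves": [{"dx": -0.002,"dy": 0,"dz": 0.04,"twist": 0},{"dx": -0.002,"dy": 0,"dz": 0.07,"twist": 0},{"dx": -0.002,"dy": 0,"dz": 0.082,"twist": 0},{"dx": -0.002,"dy": 0,"dz": 0.088,"twist": 0},{"dx": -0.002,"dy": 0,"dz": 0.088,"twist": 0}]}}

```text
t: 5.25
eef_pos: [459.5, -354.4, 12.6]
tcp_rot: [-3.141, -0.0, 1.74]
ft_force: [0.4, 0.4, -1.0]
opening: 0.167
```

```bash
python3 go.py 460 -354 9.5 100
```

```text
t 5.25 tcp [ 459.5 -354.4   12.6] rpy [-180.    -0.    99.7] open 15.8 F [ 0.4  0.4 -1. ] M [-0.09 -0.14  0.02]
dx 0.000 dy 0.001 dz 0.003 twist -0.3
```

Call:
{"op": "carry_out", "data": {"moves": [{"dx": 0,"dy": 0,"dz": 0.002,"twist": 0},{"dx": 0,"dy": 0,"dz": 0.003,"twist": 0},{"dx": 0,"dy": 0,"dz": 0.003,"twist": 0}]}}

```text
t: 5.55
eef_pos: [459.5, -354.7, 10.1]
tcp_rot: [3.141, 0.001, 1.739]
ft_force: [0.6, -0.6, -1.6]
opening: 0.165
```

Call:
{"op": "carry_out", "data": {"moves": [{"dx": 0,"dy": 0,"dz": 0,"twist": 0},{"dx": 0,"dy": 0,"dz": 0,"twist": 0},{"dx": 0,"dy": 0,"dz": 0,"twist": 0},{"dx": 0,"dy": 0,"dz": 0,"twist": 0},{"dx": 0,"dy": 0,"dz": 0,"twist": 0}], "grip": 0.06}}

```text
t: 6.05
eef_pos: [459.3, -354.5, 9.4]
tcp_rot: [3.142, 0.0, 1.739]
ft_force: [-0.7, -0.3, -0.6]
opening: 0.532
```

Call:
{"op": "carry_out", "data": {"moves": [{"dx": 0,"dy": 0,"dz": -0.03,"twist": 0},{"dx": 0,"dy": 0,"dz": -0.08,"twist": 0},{"dx": 0,"dy": 0,"dz": -0.13,"twist": 0},{"dx": 0,"dy": 0,"dz": -0.17,"twist": 0},{"dx": 0,"dy": 0,"dz": -0.17,"twist": 0}]}}

```text
t: 6.55
eef_pos: [460.8, -355.8, 184.8]
tcp_rot: [3.136, 0.007, 1.739]
ft_force: [-0.1, 0.6, -0.6]
opening: 0.631
```

```bash
python3 go.py 487 333 180 87.5
```

```text
t 6.55 tcp [ 460.8 -355.8  184.8] rpy [179.7   0.4  99.7] open 60.0 F [-0.1  0.6 -0.6] M [-0.01 -0.04  0.03]
dx 0.675 dy 0.141 dz 0.005 twist 12.2
```

Call:
{"op": "carry_out", "data": {"moves": [{"dx": 0.049,"dy": 0.01,"dz": 0,"twist": 0},{"dx": 0.097,"dy": 0.02,"dz": 0,"twist": 0},{"dx": 0.145,"dy": 0.03,"dz": 0,"twist": 0},{"dx": 0.193,"dy": 0.04,"dz": 0,"twist": 0},{"dx": 0.241,"dy": 0.05,"dz": 0,"twist": 0}]}}

```text
t: 7.05
eef_pos: [467.6, -106.6, 178.7]
tcp_rot: [-3.141, -0.0, 1.739]
ft_force: [0.4, 0.2, -0.0]
opening: 0.632
```

Call:
{"op": "carry_out", "data": {"moves": [{"dx": 0.049,"dy": 0.01,"dz": 0,"twist": 0},{"dx": 0.097,"dy": 0.02,"dz": 0,"twist": 0},{"dx": 0.145,"dy": 0.03,"dz": 0,"twist": 0},{"dx": 0.193,"dy": 0.04,"dz": 0,"twist": 0},{"dx": 0.241,"dy": 0.05,"dz": 0,"twist": 0}]}}

```text
t: 7.55
eef_pos: [476.5, 139.5, 178.7]
tcp_rot: [-3.141, 0.0, 1.739]
ft_force: [1.1, -1.1, -0.3]
opening: 0.632
```

```bash
python3 - <<'E'
from h import *
p,d,c=cam("scene");save("s3",p,(90,150,270,285),3)
E
python3 go.py 487 333 125 87.5
```

```text
t 7.6 tcp [476.4 144.9 178.7] rpy [ 1.80e+02 -1.00e-01  9.98e+01] open 59.6 F [-3.   2.4 -0.5] M [ 0.11 -0.02 -0.06]
dx 0.184 dy 0.042 dz 0.054 twist 12.3
```

View pics/s3.png

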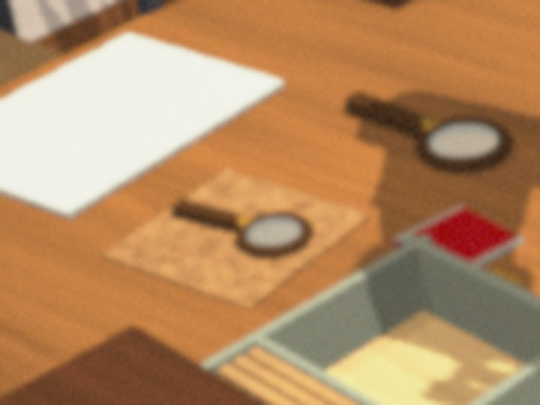

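The magnifier lies flat, well inside the mat at about (240,225). Next is the bail.

Call:
{"op": "carry_out", "data": {"moves": [{"dx": 0.047,"dy": 0.011,"dz": 0.01,"twist": 3},{"dx": 0.094,"dy": 0.022,"dz": 0.025,"twist": 6},{"dx": 0.14,"dy": 0.032,"dz": 0.04,"twist": 9},{"dx": 0.175,"dy": 0.04,"dz": 0.05,"twist": 12},{"dx": 0.182,"dy": 0.042,"dz": 0.054,"twist": 12.3}]}}

```text
t: 8.1
eef_pos: [487.0, 326.8, 123.2]
tcp_rot: [-3.14, 0.001, 1.526]
ft_force: [0.3, -0.5, -0.5]
opening: 0.631
```

```bash
python3 - <<'E'
from h import *
p,d,c=cam("scene");W=cloud(d,c);hsv=cv2.cvtColor(p,cv2.COLOR_RGB2HSV)
m=np.zeros(d.shape,bool);m[270:320,345:425]=1
m&=(hsv[...,0]>12)&(hsv[...,0]<30)&(hsv[...,1]>140)&(W[...,2]>65)
P=W[m];print(len(P),P.mean(0),np.nanpercentile(P,[3,97],axis=0).round())
save("s4",p,(310,200,450,360),3.7)
E
python3 go.py 487 333 60 87.5
```

```text
464 [495.88225982 333.05780944  90.84548589] [[461. 286.  72.]
 [525. 383. 153.]]
t 8.15 tcp [487.  325.9 123.1] rpy [-1.799e+02  1.000e-01  8.750e+01] open 60.0 F [ 0.6  0.7 -0.7] M [-0.09 -0.04 -0.  ]
dx 0.007 dy -0.000 dz 0.063 twist -0.0
```

View pics/s4.png

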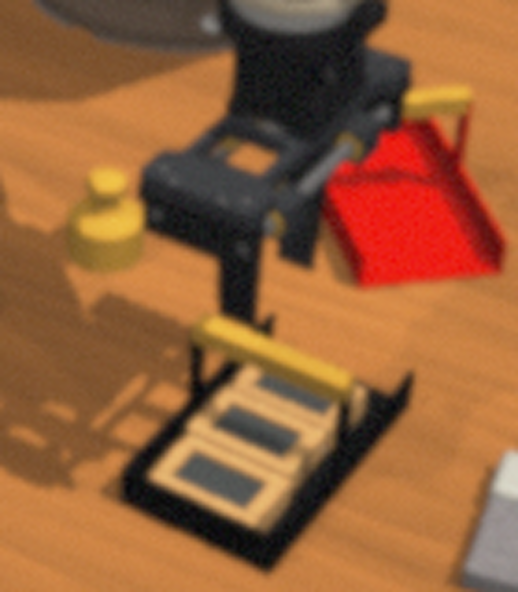

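The fingers straddle the bail (crop (205,325) to (350,385)), with the black carrier and its three frames below. The open end, at the upper right, faces the robot. Descending and gripping.

Call:
{"op": "carry_out", "data": {"moves": [{"dx": 0.006,"dy": 0,"dz": 0.03,"twist": 0},{"dx": 0.006,"dy": 0,"dz": 0.05,"twist": 0},{"dx": 0.006,"dy": 0,"dz": 0.06,"twist": 0},{"dx": 0.006,"dy": 0,"dz": 0.062,"twist": 0}]}}

```text
t: 8.55
eef_pos: [488.0, 328.7, 62.5]
tcp_rot: [-3.14, 0.001, 1.524]
ft_force: [-0.4, -0.2, 0.0]
opening: 0.631
```

Call:
{"op": "carry_out", "data": {"moves": [{"dx": 0,"dy": 0,"dz": 0,"twist": 0},{"dx": 0,"dy": 0,"dz": 0,"twist": 0},{"dx": 0,"dy": 0,"dz": 0,"twist": 0},{"dx": 0,"dy": 0,"dz": 0,"twist": 0},{"dx": 0,"dy": 0,"dz": 0,"twist": 0}], "grip": 0}}

```text
t: 9.05
eef_pos: [488.3, 330.0, 63.7]
tcp_rot: [3.141, -0.0, 1.525]
ft_force: [0.1, 0.2, -0.6]
opening: 0.267
```

Call:
{"op": "carry_out", "data": {"moves": [{"dx": 0,"dy": 0,"dz": 0,"twist": 0},{"dx": 0,"dy": 0,"dz": 0,"twist": 0},{"dx": 0,"dy": 0,"dz": 0,"twist": 0},{"dx": 0,"dy": 0,"dz": 0,"twist": 0},{"dx": 0,"dy": 0,"dz": 0,"twist": 0}], "grip": 0}}

```text
t: 9.55
eef_pos: [488.2, 330.0, 63.4]
tcp_rot: [3.141, -0.0, 1.525]
ft_force: [-0.8, 0.1, 2.2]
opening: 0.146
```

```bash
python3 go.py 487 333 180 87.5
```

```text
t 9.55 tcp [488.2 330.   63.4] rpy [180.   -0.   87.4] open 13.9 F [-0.8  0.1  2.2] M [-0.06 -0.04  0.1 ]
dx 0.003 dy -0.001 dz -0.117 twist -0.1
```

Call:
{"op": "carry_out", "data": {"moves": [{"dx": 0,"dy": 0,"dz": -0.005,"twist": 0},{"dx": 0,"dy": 0,"dz": -0.015,"twist": 0},{"dx": 0,"dy": 0,"dz": -0.03,"twist": 0},{"dx": 0,"dy": 0,"dz": -0.05,"twist": 0},{"dx": 0,"dy": 0,"dz": -0.065,"twist": 0}]}}

```text
t: 10.05
eef_pos: [488.2, 330.0, 129.8]
tcp_rot: [3.141, -0.0, 1.525]
ft_force: [0.5, 0.5, -3.8]
opening: 0.142
```

Call:
{"op": "carry_out", "data": {"moves": [{"dx": 0,"dy": 0,"dz": -0.02,"twist": 0},{"dx": 0,"dy": 0,"dz": -0.04,"twist": 0},{"dx": 0,"dy": 0,"dz": -0.05,"twist": 0},{"dx": 0,"dy": 0,"dz": -0.057,"twist": 0},{"dx": 0,"dy": 0,"dz": -0.06,"twist": 0}]}}

```text
t: 10.55
eef_pos: [488.1, 329.9, 188.6]
tcp_rot: [3.141, 0.0, 1.525]
ft_force: [0.6, -0.2, -3.6]
opening: 0.148
```

```bash
python3 - <<'E'
from h import *
p,d,c=cam("scene");save("s5",p,(310,150,470,350),3)
E
python3 go.py 612.7 -23.7 185 83.8
```

```text
t 10.6 tcp [488.2 329.9 188.6] rpy [180.    0.   87.4] open 13.7 F [ 0.3  0.  -3. ] M [ 0.03 -0.12 -0.05]
dx -0.347 dy 0.141 dz 0.004 twist 3.6
```

View pics/s5.png

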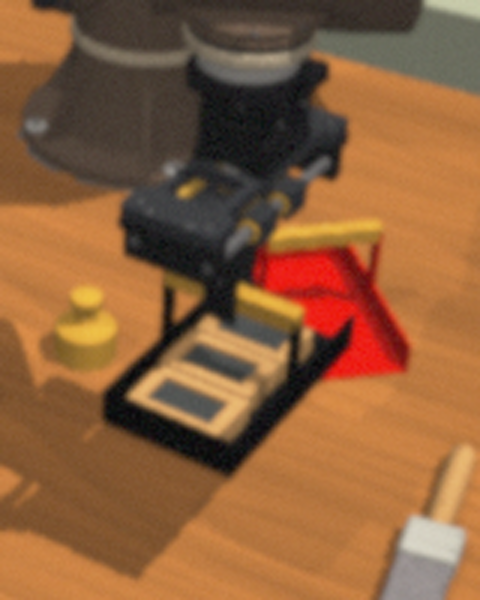

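The carrier hangs level with its three frames in place (crop (185,390), (215,360), (255,330)). Moving slowly to the drawer.

Call:
{"op": "carry_out", "data": {"moves": [{"dx": -0.01,"dy": 0.004,"dz": 0,"twist": 0},{"dx": -0.03,"dy": 0.011,"dz": 0,"twist": 0},{"dx": -0.055,"dy": 0.02,"dz": 0,"twist": 0},{"dx": -0.08,"dy": 0.03,"dz": 0,"twist": 0},{"dx": -0.105,"dy": 0.04,"dz": 0,"twist": 0}]}}

```text
t: 11.1
eef_pos: [523.4, 221.5, 187.5]
tcp_rot: [-3.14, 0.001, 1.525]
ft_force: [0.3, -0.1, -4.9]
opening: 0.143
```

Call:
{"op": "carry_out", "data": {"moves": [{"dx": -0.025,"dy": 0.01,"dz": 0,"twist": 0},{"dx": -0.05,"dy": 0.02,"dz": 0,"twist": 0},{"dx": -0.075,"dy": 0.03,"dz": 0,"twist": 0},{"dx": -0.1,"dy": 0.04,"dz": 0,"twist": 0},{"dx": -0.125,"dy": 0.05,"dz": 0,"twist": 0}]}}

```text
t: 11.6
eef_pos: [567.4, 94.2, 187.5]
tcp_rot: [-3.14, 0.0, 1.524]
ft_force: [0.5, 0.1, -3.8]
opening: 0.147
```

Call:
{"op": "carry_out", "data": {"moves": [{"dx": -0.025,"dy": 0.01,"dz": 0,"twist": 0},{"dx": -0.05,"dy": 0.02,"dz": 0,"twist": 0.5},{"dx": -0.075,"dy": 0.03,"dz": 0,"twist": 1.2},{"dx": -0.1,"dy": 0.04,"dz": 0,"twist": 2},{"dx": -0.112,"dy": 0.048,"dz": 0,"twist": 2.8}]}}

```text
t: 12.1
eef_pos: [610.3, -20.6, 187.4]
tcp_rot: [-3.14, 0.0, 1.473]
ft_force: [-0.2, 0.1, -3.7]
opening: 0.145
```

```bash
python3 - <<'E'
from h import *
p,d,c=cam("scene");np.savez("s6.npz",p=p,W=cloud(d,c));save("s6",p,(130,130,350,330),3)
E
python3 go.py 612.7 -23.7 170 83.8
```

```text
t 12.15 tcp [611.3 -21.4 187.5] rpy [-180.     0.    84.3] open 14.1 F [-0.1 -1.5 -4.8] M [-0.1  -0.13  0.02]
dx -0.002 dy 0.002 dz 0.017 twist 0.5
```

View pics/s6.png

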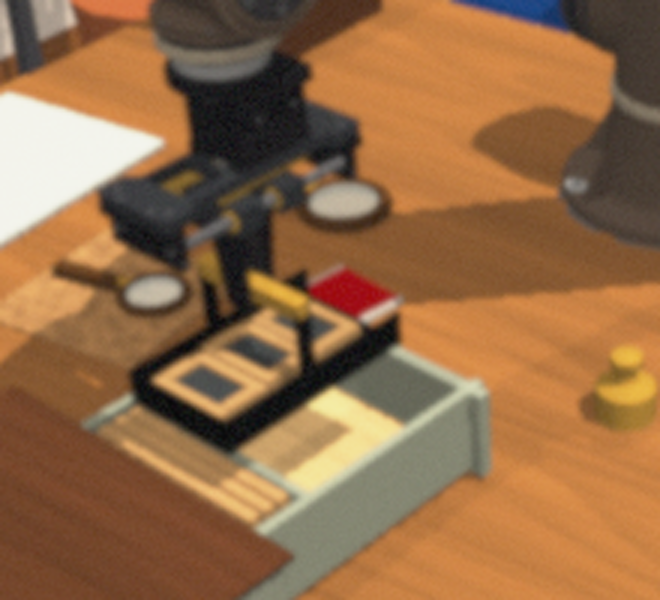

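Over the drawer the carrier is level, with the lens on the mat at crop (155,290) and the compartment empty below. I'm shifting 13 mm back and lowering to just above the wall behind the compartment. Below that I'll track the tip angle from the finger opening, since a turned square bar spreads the pads by 14(cosθ+sinθ).

Call:
{"op": "carry_out", "data": {"moves": [{"dx": -0.002,"dy": -0.004,"dz": 0.005,"twist": 0.5},{"dx": -0.002,"dy": -0.009,"dz": 0.015,"twist": 0.5},{"dx": -0.002,"dy": -0.013,"dz": 0.024,"twist": 0.5},{"dx": -0.002,"dy": -0.013,"dz": 0.032,"twist": 0.5},{"dx": -0.002,"dy": -0.013,"dz": 0.036,"twist": 0.5}]}}

```text
t: 12.65
eef_pos: [596.7, -18.2, 151.3]
tcp_rot: [-3.14, 0.0, 1.468]
ft_force: [0.7, 0.6, -4.6]
opening: 0.144
```

Call:
{"op": "carry_out", "data": {"moves": [{"dx": 0,"dy": 0,"dz": 0.002,"twist": 0},{"dx": 0,"dy": 0,"dz": 0.004,"twist": 0},{"dx": 0,"dy": 0,"dz": 0.005,"twist": 0}]}}

```text
t: 12.95
eef_pos: [597.6, -18.8, 148.2]
tcp_rot: [3.14, 0.0, 1.467]
ft_force: [-3.8, 0.4, 7.9]
opening: 0.147
```

```bash
python3 go.py 598 -22 138 83.8
```

```text
t 12.95 tcp [597.6 -18.8 148.2] rpy [179.9   0.   84.1] open 14.0 F [-3.8  0.4  7.9] M [0.1  0.17 0.02]
dx -0.003 dy 0.001 dz 0.010 twist 0.3
```

Call:
{"op": "carry_out", "data": {"moves": [{"dx": 0,"dy": 0,"dz": 0.001,"twist": 0},{"dx": 0,"dy": 0,"dz": 0.002,"twist": 0},{"dx": 0,"dy": 0,"dz": 0.003,"twist": 0},{"dx": 0,"dy": 0,"dz": 0.004,"twist": 0}]}}

```text
t: 13.35
eef_pos: [597.5, -18.8, 145.0]
tcp_rot: [3.139, 0.0, 1.467]
ft_force: [-6.9, 0.1, 10.3]
opening: 0.149
```

```bash
python3 go.py 598 -22 138 83.8
```

```text
t 13.35 tcp [597.5 -18.8 145. ] rpy [179.9   0.   84.1] open 14.2 F [-6.9  0.1 10.3] M [0.06 0.59 0.03]
dx -0.003 dy 0.001 dz 0.007 twist 0.3
```

Call:
{"op": "carry_out", "data": {"moves": [{"dx": 0,"dy": 0,"dz": 0.001,"twist": 0},{"dx": 0,"dy": 0,"dz": 0.002,"twist": 0},{"dx": 0,"dy": 0,"dz": 0.003,"twist": 0},{"dx": 0,"dy": 0,"dz": 0.004,"twist": 0}]}}

```text
t: 13.75
eef_pos: [597.0, -18.8, 141.7]
tcp_rot: [3.14, 0.0, 1.467]
ft_force: [-11.4, 2.1, 20.4]
opening: 0.155
```

```bash
cat > tilt.py <<'E'
from h import *
# carrier side wall / frames heights along drawer x from the scene view
p,d,c=cam("scene");W=cloud(d,c);hsv=cv2.cvtColor(p,cv2.COLOR_RGB2HSV)
a=np.radians(-6.2);dx=np.array([np.cos(a),np.sin(a)]);n=np.array([-dx[1],dx[0]])
q=W[...,:2]-np.array([568,-18.8]);X=q@dx;Y=q@n;Z=W[...,2]
tan=(hsv[...,1]>60)&(hsv[...,0]>8)&(hsv[...,0]<24)&(hsv[...,2]>150)
for nm,m in(("frames",tan&(abs(Y)<34)),("black",(hsv[...,2]<60)&(abs(Y)<54))):
    print(nm,[(x,int(k.sum()),round(float(np.median(Z[k])),0),round(float(np.percentile(Z[k],90)),0)) for x in range(-80,140,15) for k in [m&(X>=x)&(X<x+15)&(Z>15)&(Z<150)] if k.sum()>5])
np.savez("last.npz",p=p,W=W)
E
python3 tilt.py; python3 go.py 598 -22 138 83.8
```

```text
frames [(-80, 34, 19.0, 22.0), (-65, 30, 20.0, 72.0), (-50, 44, 20.0, 22.0), (-35, 92, 22.0, 93.0), (-20, 84, 21.0, 95.0), (-5, 107, 92.0, 98.0), (10, 143, 97.0, 100.0), (25, 34, 21.0, 100.0), (40, 61, 101.0, 103.0), (55, 112, 103.0, 105.0), (70, 67, 105.0, 107.0), (85, 50, 106.0, 109.0), (100, 45, 109.0, 114.0), (115, 121, 85.0, 88.0), (130, 38, 85.0, 88.0)]
black [(-65, 8, 80.0, 93.0), (-20, 8, 90.0, 95.0), (-5, 9, 99.0, 104.0), (10, 17, 102.0, 105.0), (25, 98, 113.0, 138.0), (40, 38, 117.0, 148.0), (55, 21, 107.0, 111.0), (70, 23, 110.0, 113.0), (85, 21, 109.0, 116.0), (100, 90, 108.0, 115.0), (115, 183, 103.0, 113.0)]
t 13.8 tcp [596.9 -18.7 141.6] rpy [179.9   0.   84.1] open 14.3 F [-11.8   0.3  18.7] M [0.12 1.39 0.04]
dx -0.003 dy 0.001 dz 0.004 twist 0.3
```

Call:
{"op": "carry_out", "data": {"moves": [{"dx": 0,"dy": 0,"dz": 0.001,"twist": 0},{"dx": 0,"dy": 0,"dz": 0.002,"twist": 0},{"dx": 0,"dy": 0,"dz": 0.003,"twist": 0},{"dx": 0,"dy": 0,"dz": 0.003,"twist": 0}]}}

```text
t: 14.2
eef_pos: [596.4, -18.6, 138.8]
tcp_rot: [3.141, 0.0, 1.467]
ft_force: [-14.9, 1.5, 21.5]
opening: 0.159
```

```bash
python3 tilt.py; python3 go.py 598 -22 138 83.8
```

```text
frames [(-80, 25, 19.0, 22.0), (-65, 15, 20.0, 22.0), (-50, 40, 20.0, 23.0), (-35, 72, 22.0, 88.0), (-20, 84, 22.0, 90.0), (-5, 98, 22.0, 93.0), (10, 139, 93.0, 96.0), (25, 34, 21.0, 98.0), (40, 38, 98.0, 101.0), (55, 109, 102.0, 104.0), (70, 74, 104.0, 106.0), (85, 49, 107.0, 109.0), (100, 37, 110.0, 112.0), (115, 117, 85.0, 87.0), (130, 39, 86.0, 89.0)]
black [(-20, 9, 91.0, 94.0), (-5, 12, 94.0, 100.0), (10, 21, 98.0, 102.0), (25, 88, 119.0, 141.0), (40, 54, 110.0, 146.0), (55, 19, 106.0, 110.0), (70, 21, 109.0, 112.0), (85, 24, 112.0, 117.0), (100, 23, 116.0, 118.0), (115, 279, 106.0, 116.0)]
t 14.25 tcp [596.4 -18.7 138.8] rpy [180.    0.   84.1] open 14.7 F [-14.5   1.1  21. ] M [0.16 2.02 0.03]
dx -0.003 dy 0.002 dz 0.001 twist 0.3
```

Call:
{"op": "carry_out", "data": {"moves": [{"dx": 0,"dy": -0.001,"dz": 0.001,"twist": 0},{"dx": 0,"dy": -0.002,"dz": 0.002,"twist": 0},{"dx": 0,"dy": -0.003,"dz": 0.003,"twist": 0},{"dx": 0,"dy": -0.004,"dz": 0.004,"twist": 0},{"dx": 0,"dy": -0.004,"dz": 0.004,"twist": 0}]}}

```text
t: 14.75
eef_pos: [591.8, -18.1, 134.4]
tcp_rot: [-3.14, 0.0, 1.467]
ft_force: [-15.5, 1.4, 20.3]
opening: 0.161
```

```bash
python3 tilt.py; python3 go.py 598 -22 138 83.8
```

```text
frames [(-80, 16, 20.0, 28.0), (-65, 11, 20.0, 21.0), (-50, 24, 20.0, 22.0), (-35, 77, 78.0, 81.0), (-20, 74, 23.0, 83.0), (-5, 86, 21.0, 87.0), (10, 127, 87.0, 92.0), (25, 31, 22.0, 95.0), (40, 45, 97.0, 100.0), (55, 96, 101.0, 103.0), (70, 72, 104.0, 106.0), (85, 31, 108.0, 110.0), (100, 10, 112.0, 113.0), (115, 125, 85.0, 87.0), (130, 37, 86.0, 88.0)]
black [(-20, 10, 86.0, 88.0), (-5, 15, 91.0, 93.0), (10, 22, 95.0, 99.0), (25, 113, 127.0, 144.0), (40, 31, 104.0, 121.0), (55, 25, 105.0, 110.0), (70, 19, 110.0, 113.0), (85, 24, 114.0, 117.0), (100, 81, 116.0, 120.0), (115, 237, 106.0, 116.0)]
t 14.8 tcp [591.8 -18.1 134.4] rpy [-179.9    0.    84.1] open 15.9 F [-16.4   1.3  21. ] M [0.27 2.38 0.05]
dx -0.003 dy 0.007 dz -0.004 twist 0.3
```

Call:
{"op": "carry_out", "data": {"moves": [{"dx": 0,"dy": 0.002,"dz": 0.001,"twist": 0},{"dx": 0,"dy": 0.004,"dz": 0.002,"twist": 0},{"dx": 0,"dy": 0.005,"dz": 0.003,"twist": 0},{"dx": 0,"dy": 0.006,"dz": 0.004,"twist": 0},{"dx": 0,"dy": 0.006,"dz": 0.004,"twist": 0}]}}

```text
t: 15.3
eef_pos: [595.6, -18.4, 130.8]
tcp_rot: [-3.135, 0.0, 1.468]
ft_force: [-28.4, 3.7, 33.5]
opening: 0.17
```

```bash
python3 tilt.py; python3 go.py 598 -22 138 83.8
```

```text
frames [(-80, 20, 29.0, 41.0), (-65, 58, 58.0, 60.0), (-50, 21, 62.0, 65.0), (-35, 49, 67.0, 70.0), (-20, 91, 72.0, 75.0), (-5, 69, 22.0, 79.0), (10, 60, 20.0, 28.0), (25, 55, 88.0, 93.0), (40, 37, 93.0, 95.0), (55, 23, 99.0, 102.0), (70, 158, 100.0, 104.0), (115, 88, 86.0, 88.0), (130, 32, 86.0, 88.0)]
black [(-35, 10, 71.0, 75.0), (-20, 8, 79.0, 80.0), (-5, 16, 83.0, 86.0), (10, 18, 88.0, 91.0), (25, 56, 120.0, 133.0), (40, 95, 119.0, 147.0), (55, 18, 104.0, 109.0), (70, 37, 105.0, 112.0), (85, 54, 108.0, 117.0), (100, 20, 120.0, 123.0), (115, 375, 117.0, 126.0)]
t 15.35 tcp [595.6 -18.4 130.8] rpy [-179.6    0.    84.1] open 16.3 F [-28.4   3.2  32.5] M [0.44 4.73 0.03]
dx -0.003 dy 0.003 dz -0.007 twist 0.3
```

The frames are sliding (slope about 19°), so I'm holding to let them run off.

Call:
{"op": "carry_out", "data": {"moves": [{"dx": 0,"dy": 0,"dz": 0,"twist": 0},{"dx": 0,"dy": 0,"dz": 0,"twist": 0},{"dx": 0,"dy": 0,"dz": 0,"twist": 0},{"dx": 0,"dy": 0,"dz": 0,"twist": 0},{"dx": 0,"dy": 0,"dz": 0,"twist": 0}]}}

```text
t: 15.85
eef_pos: [595.7, -18.4, 130.8]
tcp_rot: [-3.135, 0.0, 1.468]
ft_force: [-28.2, 2.4, 32.3]
opening: 0.17
```

```bash
python3 tilt.py; python3 go.py 598 -22 138 83.8; python3 -c "
from h import *
save('s7',np.load('last.npz')['p'],(130,150,330,350),3)"
```

```text
frames [(-80, 30, 36.0, 39.0), (-65, 6, 48.0, 52.0), (-50, 52, 61.0, 65.0), (-35, 70, 66.0, 70.0), (-20, 54, 70.0, 74.0), (-5, 94, 76.0, 81.0), (10, 92, 21.0, 83.0), (25, 32, 22.0, 142.0), (40, 138, 92.0, 95.0), (55, 7, 85.0, 88.0), (115, 89, 86.0, 87.0), (130, 32, 86.0, 88.0)]
black [(-20, 8, 76.0, 79.0), (-5, 17, 82.0, 86.0), (10, 23, 88.0, 92.0), (25, 60, 121.0, 135.0), (40, 106, 114.0, 145.0), (55, 107, 85.0, 104.0), (70, 141, 88.0, 108.0), (85, 63, 104.0, 117.0), (100, 23, 119.0, 123.0), (115, 378, 116.0, 126.0)]
t 15.9 tcp [595.7 -18.4 130.8] rpy [-179.6    0.    84.1] open 16.1 F [-27.9   2.3  32.5] M [0.43 4.59 0.01]
dx -0.003 dy 0.003 dz -0.007 twist 0.3
```

View pics/s7.png

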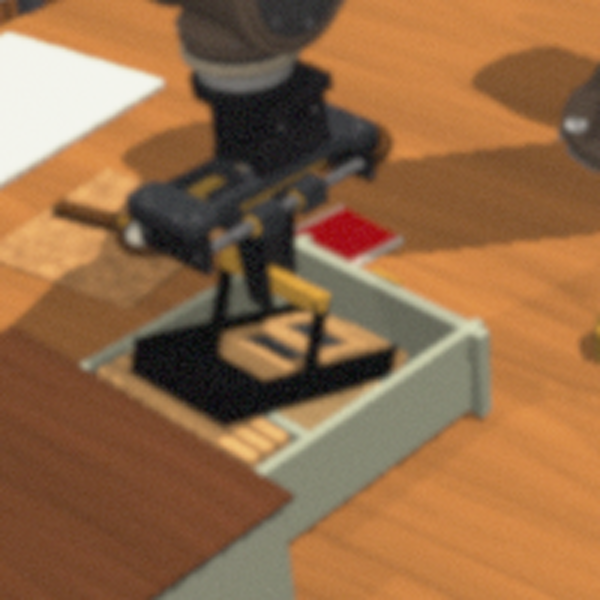

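Frame 0 is off and down against the front wall. Two frames are still on the tray (crop (255,355) and (330,330)). Checking whether they are still moving.

Call:
{"op": "carry_out", "data": {"moves": [{"dx": 0,"dy": 0.001,"dz": 0,"twist": 0},{"dx": 0,"dy": 0.002,"dz": 0,"twist": 0},{"dx": 0,"dy": 0.003,"dz": 0,"twist": 0},{"dx": 0,"dy": 0.004,"dz": 0,"twist": 0},{"dx": 0,"dy": 0.005,"dz": 0,"twist": 0}]}}

```text
t: 16.4
eef_pos: [599.3, -18.8, 131.6]
tcp_rot: [-3.133, 0.0, 1.468]
ft_force: [-39.3, 3.0, 47.2]
opening: 0.173
```

```bash
python3 tilt.py; python3 go.py 598 -22 138 83.8
```

```text
frames [(-80, 20, 34.0, 39.0), (-65, 7, 49.0, 55.0), (-50, 57, 63.0, 66.0), (-35, 68, 68.0, 71.0), (-20, 66, 71.0, 76.0), (-5, 95, 79.0, 82.0), (10, 88, 23.0, 85.0), (25, 31, 21.0, 84.0), (40, 131, 92.0, 96.0), (115, 65, 86.0, 88.0), (130, 23, 86.0, 89.0)]
black [(-20, 12, 81.0, 86.0), (-5, 15, 83.0, 88.0), (10, 20, 88.0, 92.0), (25, 36, 98.0, 136.0), (40, 129, 119.0, 145.0), (55, 113, 84.0, 103.0), (70, 131, 88.0, 108.0), (85, 95, 96.0, 114.0), (100, 33, 116.0, 122.0), (115, 311, 119.0, 127.0), (130, 58, 109.0, 114.0)]
t 16.45 tcp [599.9 -18.9 131.7] rpy [-179.6    0.    84.1] open 16.5 F [-35.7   2.4  43.4] M [0.47 5.83 0.04]
dx -0.003 dy -0.002 dz -0.006 twist 0.3
```

Frame 1 is caught on frame 0, since the lip sits too low and too far forward. I'll lift while moving toward the cabinet, then tip again on the cabinet's front edge (108 high). That puts the lip near mid-compartment, about 60 above the table.

Call:
{"op": "carry_out", "data": {"moves": [{"dx": 0,"dy": 0.002,"dz": -0.004,"twist": 0},{"dx": 0,"dy": 0.006,"dz": -0.008,"twist": 0},{"dx": 0,"dy": 0.012,"dz": -0.012,"twist": 0},{"dx": 0,"dy": 0.018,"dz": -0.016,"twist": 0},{"dx": 0,"dy": 0.018,"dz": -0.022,"twist": 0}]}}

```text
t: 16.95
eef_pos: [622.8, -21.6, 150.1]
tcp_rot: [-3.141, 0.0, 1.467]
ft_force: [-0.6, 1.0, -4.3]
opening: 0.166
```

```bash
python3 tilt.py; python3 go.py 642.5 -27 180 83.8
```

```text
frames [(-80, 22, 31.0, 38.0), (-65, 29, 37.0, 39.0), (-50, 14, 37.0, 39.0), (-35, 98, 84.0, 87.0), (-20, 92, 21.0, 90.0), (-5, 102, 21.0, 95.0), (10, 144, 22.0, 99.0), (25, 55, 25.0, 104.0), (40, 10, 106.0, 108.0), (55, 8, 110.0, 111.0)]
black [(10, 14, 100.0, 105.0), (25, 20, 105.0, 111.0), (40, 26, 108.0, 114.0), (55, 121, 115.0, 144.0), (70, 153, 99.0, 121.0), (85, 146, 103.0, 121.0), (100, 157, 108.0, 126.0), (115, 55, 123.0, 132.0), (130, 34, 139.0, 141.0)]
t 17.0 tcp [622.7 -21.5 151.1] rpy [180.    0.   84.1] open 15.8 F [-0.9 -0.  -1.1] M [-0.03 -0.15  0.02]
dx -0.003 dy 0.020 dz -0.029 twist 0.3
```

In free air the carrier keeps about 16° of tilt, and friction in the pads holds it there. Frame 0 lies flat in the compartment. A short jerk away from the open end should start the other two sliding, with the lip clear of frame 0.

Call:
{"op": "carry_out", "data": {"moves": [{"dx": 0,"dy": -0.006,"dz": -0.006,"twist": 0},{"dx": 0,"dy": -0.012,"dz": -0.006,"twist": 0},{"dx": 0,"dy": -0.012,"dz": -0.006,"twist": 0},{"dx": 0,"dy": 0.028,"dz": -0.006,"twist": 0},{"dx": 0,"dy": 0.028,"dz": -0.006,"twist": 0}]}}

```text
t: 17.5
eef_pos: [653.0, -24.9, 156.9]
tcp_rot: [3.137, 0.0, 1.467]
ft_force: [0.5, 0.0, 1.5]
opening: 0.152
```

```bash
python3 tilt.py; python3 go.py 618 -23 157 83.8
```

```text
frames [(-80, 100, 83.0, 85.0), (-65, 104, 83.0, 86.0), (-50, 16, 36.0, 39.0), (-35, 73, 83.0, 86.0), (-20, 163, 75.0, 85.0), (-5, 42, 21.0, 22.0), (10, 72, 20.0, 22.0), (25, 26, 20.0, 22.0)]
black [(-65, 46, 61.0, 65.0), (-5, 24, 87.0, 91.0), (10, 73, 89.0, 91.0), (25, 87, 91.0, 95.0), (40, 104, 94.0, 109.0), (55, 127, 96.0, 111.0), (70, 167, 98.0, 118.0), (85, 213, 102.0, 139.0), (100, 175, 102.0, 121.0), (115, 175, 105.0, 120.0), (130, 180, 107.0, 124.0)]
t 17.55 tcp [651.4 -24.6 156.6] rpy [179.9   0.   84. ] open 14.4 F [0.7 0.3 1.4] M [-0.13 -0.55 -0.  ]
dx -0.002 dy -0.033 dz -0.000 twist 0.2
```

Call:
{"op": "carry_out", "data": {"moves": [{"dx": 0,"dy": 0,"dz": -0.01,"twist": 0},{"dx": 0,"dy": 0,"dz": -0.02,"twist": 0},{"dx": 0,"dy": 0,"dz": -0.03,"twist": 0},{"dx": 0,"dy": 0,"dz": -0.04,"twist": 0},{"dx": 0,"dy": 0,"dz": -0.04,"twist": 0}]}}

```text
t: 18.05
eef_pos: [650.3, -24.3, 198.5]
tcp_rot: [3.139, 0.0, 1.467]
ft_force: [0.2, 0.4, -2.5]
opening: 0.143
```

```bash
python3 tilt.py; python3 go.py 618 -23 157 83.8
python3 - <<'E'
from h import *
p=np.load('last.npz')['p'];save('s8',p,(130,150,330,350),3)
W=np.load('last.npz')['W'];hsv=cv2.cvtColor(p,cv2.COLOR_RGB2HSV)
a=np.radians(-6.2);dx=np.array([np.cos(a),np.sin(a)]);n=np.array([-dx[1],dx[0]])
q=W[...,:2]-np.array([568,-18.8]);X=q@dx;Y=q@n;Z=W[...,2]
for x in range(-100,85,15): print(x,[ (int(np.median(Z[k])) if k.sum()>3 else -1) for y in range(-90,95,15) for k in [(X>=x)&(X<x+15)&(Y>=y)&(Y<y+15)&(Z>10)]])
E
```

```text
frames [(-80, 58, 82.0, 85.0), (-65, 73, 81.0, 85.0), (-50, 50, 36.0, 39.0), (-35, 116, 36.0, 39.0), (-20, 112, 36.0, 39.0), (-5, 53, 34.0, 39.0), (10, 61, 35.0, 39.0), (25, 50, 25.0, 39.0), (85, 19, 85.0, 88.0), (100, 47, 86.0, 88.0), (115, 51, 86.0, 88.0), (130, 6, 86.0, 88.0)]
black [(-65, 50, 61.0, 66.0), (-20, 20, 137.0, 139.0), (-5, 123, 137.0, 139.0), (10, 74, 138.0, 140.0), (25, 91, 139.0, 142.0), (40, 109, 139.0, 145.0), (55, 126, 139.0, 145.0), (70, 145, 139.0, 144.0), (85, 151, 140.0, 143.0), (100, 146, 140.0, 144.0), (115, 164, 141.0, 144.0), (130, 123, 141.0, 145.0)]
t 18.1 tcp [650.  -24.3 197.4] rpy [179.9   0.   84.1] open 13.8 F [-1.1 -0.  -2.6] M [-0.07 -0.06 -0.01]
dx -0.002 dy -0.032 dz 0.040 twist 0.3
-100 [84, 85, 615, 85, 625, 85, 86, 630, 631, 624, 592, 605, 83]
-85 [81, 79, 79, 85, 618, 622, 624, 623, 79, 602, 572, 83, 61]
-70 [-1, 18, 19, 593, 55, 63, 82, 607, 81, 597, 565, -1, 54]
-55 [-1, 19, 19, 37, 42, 600, 602, 600, 593, 582, 552, -1, 55]
-40 [-1, 18, 20, 37, 580, 588, 591, 591, 583, 567, 517, -1, 52]
-25 [-1, -1, 557, 87, 38, 577, 579, 574, 571, 560, 518, -1, 57]
-10 [-1, -1, 558, 496, 139, 318, 319, 560, 556, 160, 516, -1, 54]
5 [-1, -1, 553, 516, 528, 526, 527, 316, 313, 155, 511, -1, 53]
20 [-1, 19, 547, 513, 37, 38, 136, 316, 316, 158, 503, -1, 55]
35 [-1, -1, 541, 515, 138, 139, 258, 335, 369, 158, 498, -1, 55]
50 [-1, -1, 534, 514, 138, 139, 139, 334, 306, 159, 492, -1, 56]
65 [-1, -1, 526, 185, 140, 227, 237, 313, 369, 177, 482, -1, 53]
80 [-1, -1, 519, 188, 218, 333, 220, 317, 374, 193, 475, 83, 55]
```

View pics/s8.png

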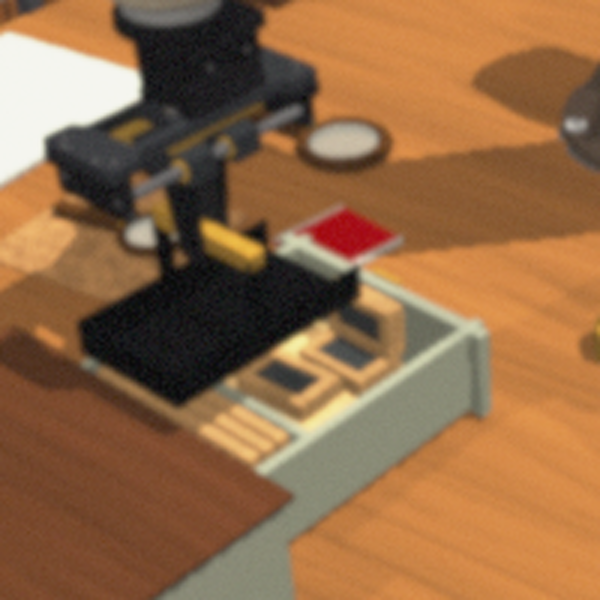

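The last picture shows the carrier empty and level. All three frames are inside the compartment: two lie flat at crop (290,380) and (345,355), and one stands on edge against the front wall at (375,320). Taking the carrier back to its old place.

```bash
python3 go.py 488 331 195 87.5
```

```text
t 18.1 tcp [650.  -24.3 197.4] rpy [179.9   0.   84.1] open 13.8 F [-1.1 -0.  -2.6] M [-0.07 -0.06 -0.01]
dx 0.337 dy -0.198 dz 0.002 twist -3.4
```

Call:
{"op": "carry_out", "data": {"moves": [{"dx": 0.02,"dy": -0.012,"dz": 0,"twist": 0},{"dx": 0.05,"dy": -0.03,"dz": 0,"twist": 0},{"dx": 0.085,"dy": -0.05,"dz": 0,"twist": 0},{"dx": 0.12,"dy": -0.07,"dz": 0,"twist": 0},{"dx": 0.155,"dy": -0.091,"dz": 0,"twist": 0}]}}

```text
t: 18.6
eef_pos: [574.4, 140.5, 195.9]
tcp_rot: [-3.141, 0.0, 1.467]
ft_force: [1.0, -0.1, -2.3]
opening: 0.145
```

Call:
{"op": "carry_out", "data": {"moves": [{"dx": 0.035,"dy": -0.02,"dz": 0,"twist": 0},{"dx": 0.07,"dy": -0.041,"dz": 0,"twist": 0},{"dx": 0.105,"dy": -0.062,"dz": 0,"twist": -1},{"dx": 0.14,"dy": -0.083,"dz": 0,"twist": -2},{"dx": 0.165,"dy": -0.098,"dz": 0,"twist": -3}]}}

```text
t: 19.1
eef_pos: [493.5, 315.4, 196.0]
tcp_rot: [-3.141, 0.0, 1.521]
ft_force: [0.3, 0.5, -2.5]
opening: 0.144
```

```bash
python3 go.py 488 331 66 87.5
```

```text
t 19.1 tcp [493.5 315.4 196. ] rpy [-180.     0.    87.2] open 13.7 F [ 0.3  0.5 -2.5] M [-0.07 -0.1  -0.03]
dx 0.015 dy -0.006 dz 0.130 twist -0.3
```

Call:
{"op": "carry_out", "data": {"moves": [{"dx": 0.008,"dy": -0.003,"dz": 0.02,"twist": 0},{"dx": 0.012,"dy": -0.005,"dz": 0.055,"twist": 0},{"dx": 0.012,"dy": -0.005,"dz": 0.09,"twist": 0},{"dx": 0.012,"dy": -0.005,"dz": 0.115,"twist": 0},{"dx": 0.012,"dy": -0.005,"dz": 0.125,"twist": 0}]}}

```text
t: 19.6
eef_pos: [489.5, 325.2, 68.7]
tcp_rot: [-3.138, 0.002, 1.519]
ft_force: [0.1, -0.4, -1.9]
opening: 0.141
```

Call:
{"op": "carry_out", "data": {"moves": [{"dx": 0,"dy": 0,"dz": 0.002,"twist": 0},{"dx": 0,"dy": 0,"dz": 0.003,"twist": 0},{"dx": 0,"dy": 0,"dz": 0.004,"twist": 0},{"dx": 0,"dy": 0,"dz": 0.004,"twist": 0}]}}

```text
t: 20.0
eef_pos: [491.0, 325.9, 68.3]
tcp_rot: [3.14, -0.001, 1.519]
ft_force: [0.1, -0.0, -3.3]
opening: 0.142
```

```bash
python3 go.py 488 331 60 87.5
```

```text
t 20.0 tcp [491.  325.9  68.3] rpy [179.9  -0.   87.1] open 13.5 F [ 0.1 -0.  -3.3] M [-0.04 -0.1  -0.04]
dx 0.005 dy -0.003 dz 0.008 twist -0.4
```

Call:
{"op": "carry_out", "data": {"moves": [{"dx": 0,"dy": 0,"dz": 0.002,"twist": 0},{"dx": 0,"dy": 0,"dz": 0.004,"twist": 0},{"dx": 0,"dy": 0,"dz": 0.005,"twist": 0},{"dx": 0,"dy": 0,"dz": 0.005,"twist": 0}]}}

```text
t: 20.4
eef_pos: [490.7, 325.8, 62.3]
tcp_rot: [-3.142, 0.0, 1.519]
ft_force: [-0.5, 0.2, -2.1]
opening: 0.144
```

Call:
{"op": "carry_out", "data": {"moves": [{"dx": 0,"dy": 0,"dz": 0.001,"twist": 0},{"dx": 0,"dy": 0,"dz": 0.001,"twist": 0},{"dx": 0,"dy": 0,"dz": 0.001,"twist": 0}]}}

```text
t: 20.7
eef_pos: [490.9, 325.9, 61.6]
tcp_rot: [3.141, -0.0, 1.519]
ft_force: [1.6, -0.3, 1.9]
opening: 0.143
```

Call:
{"op": "carry_out", "data": {"moves": [{"dx": 0,"dy": 0,"dz": 0.001,"twist": 0},{"dx": 0,"dy": 0,"dz": 0.001,"twist": 0}]}}

```text
t: 20.9
eef_pos: [490.9, 325.9, 61.5]
tcp_rot: [3.14, -0.0, 1.519]
ft_force: [-2.1, -1.2, 13.8]
opening: 0.146
```

Call:
{"op": "carry_out", "data": {"moves": [{"dx": 0,"dy": 0,"dz": 0,"twist": 0},{"dx": 0,"dy": 0,"dz": 0,"twist": 0},{"dx": 0,"dy": 0,"dz": 0,"twist": 0},{"dx": 0,"dy": 0,"dz": 0,"twist": 0},{"dx": 0,"dy": 0,"dz": 0,"twist": 0}], "grip": 0.06}}

```text
t: 21.4
eef_pos: [490.6, 325.8, 60.1]
tcp_rot: [-3.141, 0.0, 1.519]
ft_force: [0.7, 0.1, -0.1]
opening: 0.507
```

Call:
{"op": "carry_out", "data": {"moves": [{"dx": 0,"dy": 0,"dz": -0.02,"twist": 0},{"dx": 0,"dy": 0,"dz": -0.06,"twist": 0},{"dx": 0,"dy": 0,"dz": -0.1,"twist": 0},{"dx": 0,"dy": 0,"dz": -0.14,"twist": 0},{"dx": 0,"dy": 0,"dz": -0.16,"twist": 0}]}}

```text
t: 21.9
eef_pos: [491.3, 326.1, 223.8]
tcp_rot: [3.138, -0.002, 1.519]
ft_force: [0.5, 0.3, -0.4]
opening: 0.633
```

Call:
{"op": "carry_out", "data": {"moves": [{"dx": -0.01,"dy": -0.03,"dz": -0.01,"twist": 0},{"dx": -0.02,"dy": -0.06,"dz": -0.02,"twist": 0},{"dx": -0.04,"dy": -0.08,"dz": -0.03,"twist": 0},{"dx": -0.06,"dy": -0.08,"dz": -0.04,"twist": 0},{"dx": -0.06,"dy": -0.08,"dz": -0.05,"twist": 0}]}}

```text
t: 22.4
eef_pos: [407.0, 268.8, 271.1]
tcp_rot: [3.141, 0.0, 1.519]
ft_force: [0.1, 0.3, -1.0]
opening: 0.633
```

```bash
cat > chk.py <<'E'
from h import *
p,d,c=cam("top");W=cloud(d,c);hsv=cv2.cvtColor(p,cv2.COLOR_RGB2HSV)
T=np.load("top0.npz")
def box(u0,v0,u1,v1):
    q=np.zeros(d.shape,bool);q[v0:v1,u0:u1]=1;return q
def rect(n,m):
    P=W[m];P=P[~np.isnan(P[:,0])]
    if len(P)<8: print(n,len(P));return
    r=cv2.minAreaRect(P[:,:2].astype(np.float32));print(n,len(P),np.round(r[0],1),np.round(r[1],1),round(r[2],1),np.percentile(P[:,2],[5,50,95]).round())
rect("tray",box(225,178,278,255)&(hsv[...,2]<70)&(W[...,2]<40)); rect("bail",box(225,195,278,225)&(W[...,2]>65)&(W[...,2]<100))
a=np.radians(-6.2);dx=np.array([np.cos(a),np.sin(a)]);n=np.array([-dx[1],dx[0]])
q=W[...,:2]-np.array([568,-18.8]);X=q@dx;Y=q@n;Z=W[...,2]
for x in range(-90,85,15): print(x,[ (int(np.median(Z[k])) if k.sum()>3 else -1) for y in range(-90,90,15) for k in [(X>=x)&(X<x+15)&(Y>=y)&(Y<y+15)]])
D=np.abs(p.astype(int)-T["p"]).sum(2)
for nm,b in(("slide",(395,240,440,280)),("weight",(303,246,330,270)),("brush",(186,198,212,275)),("mat",(445,190,515,260))): print(nm,"diff",D[box(*b)].mean().round(1))
p,d,c=cam("scene");S=np.load("scene0.npz")["p"];D=np.abs(p.astype(int)-S).sum(2)
for nm,b in(("slide",(220,215,268,242)),("weight",(325,242,352,275)),("brush",(432,295,470,362)),("bg",(480,295,580,362)),("bigmag",(200,175,265,212))): print(nm,"sdiff",D[box(*b)].mean().round(1))
E
python3 chk.py; python3 go.py 430 200 250 87
```

```text
tray 106 [550.6 362.4] [23.7 37.8] 86.9 [-1.  6. 29.]
bail 0
-90 [83, 85, 84, 84, 86, 85, 84, 83, 85, 83, 85, 84]
-75 [30, 20, 18, 80, 83, 83, 83, 82, 66, 19, 20, 20]
-60 [24, 20, 20, 23, 36, 33, 34, 38, 22, 20, 20, 19]
-45 [25, 21, 20, 24, 35, 34, 34, 36, 23, 21, 19, 20]
-30 [28, 20, 20, 25, 33, 35, 35, 30, 21, 22, 20, 20]
-15 [27, 20, 29, 36, 36, 34, 35, 21, 21, 20, 18, 21]
0 [25, 20, 21, 36, 33, 33, 34, 22, 20, 19, 20, 20]
15 [23, 20, 21, 38, 36, 37, 37, 20, 20, 20, 20, 18]
30 [24, 19, 20, 19, 20, 20, 21, 21, 20, 19, 20, 20]
45 [26, 20, 20, 20, 20, 19, 19, 21, 20, 20, 18, 20]
60 [23, 19, 19, 20, 20, 19, 21, 20, 19, 20, 20, 19]
75 [62, 67, 66, 62, 66, 62, 67, 68, 59, 59, 63, 59]
slide diff 43.4
weight diff 47.9
brush diff 13.0
mat diff 30.9
slide sdiff 49.1
weight sdiff 23.0
brush sdiff 13.9
bg sdiff 12.2
bigmag sdiff 58.4
t 22.5 tcp [408.4 270.3 271.7] rpy [ 1.799e+02 -1.000e-01  8.700e+01] open 60.0 F [ 1.   0.8 -0.6] M [-0.03 -0.11 -0.01]
dx -0.069 dy 0.025 dz 0.022 twist 0.0
```

Call:
{"op": "carry_out", "data": {"moves": [{"dx": -0.045,"dy": 0.01,"dz": 0,"twist": 0},{"dx": -0.09,"dy": 0.02,"dz": 0,"twist": 0},{"dx": -0.135,"dy": 0.03,"dz": 0,"twist": 0},{"dx": -0.18,"dy": 0.04,"dz": 0,"twist": 0},{"dx": -0.225,"dy": 0.04,"dz": 0,"twist": 0}]}}

```text
t: 23.0
eef_pos: [437.2, 41.8, 269.7]
tcp_rot: [-3.141, -0.0, 1.52]
ft_force: [0.7, -0.3, 0.6]
opening: 0.63
```

Call:
{"op": "carry_out", "data": {"moves": [{"dx": -0.045,"dy": 0,"dz": 0,"twist": 0},{"dx": -0.09,"dy": 0,"dz": 0,"twist": 0},{"dx": -0.135,"dy": 0,"dz": 0,"twist": 0},{"dx": -0.18,"dy": 0,"dz": 0,"twist": 0},{"dx": -0.18,"dy": 0,"dz": 0,"twist": 0}]}}

```text
t: 23.5
eef_pos: [427.3, -140.6, 269.6]
tcp_rot: [-3.141, 0.001, 1.515]
ft_force: [0.7, 0.1, 0.7]
opening: 0.628
```

```bash
cat >> chk.py <<'E'
print("---")
p,d,c=cam("top");W=cloud(d,c);hsv=cv2.cvtColor(p,cv2.COLOR_RGB2HSV)
def loc(tag,p,W):
    h=cv2.cvtColor(p,cv2.COLOR_RGB2HSV)
    for nm,m in(("weight",box(295,240,340,278)&(W[...,2]>12)&(W[...,2]<75)),("brush",box(180,190,216,280)&(W[...,2]>10)&(W[...,2]<40)),("slide",box(395,240,440,280)&(h[...,1]>170)&((h[...,0]>165)|(h[...,0]<6)))):
        P=W[m];print(tag,nm,m.sum(),P.mean(0).round(1) if m.sum() else "")
loc("before",T["p"],T["W"]);loc("now",p,W)
k=box(225,178,278,255)&(hsv[...,2]<90)&(W[...,2]<12)&(W[...,2]>-6)
A=np.c_[W[k][:,:2],np.ones(k.sum())];f=np.linalg.lstsq(A,W[k][:,2],rcond=None)[0];print("tray floor slope deg",np.degrees(f[:2]).round(2),"n",k.sum(),"z",W[k][:,2].mean().round(1))
E
python3 chk.py
```

```text
tray 1703 [483.4 329.1] [ 98.8 169.4] 87.2 [-2.  4. 24.]
bail 200 [489.4 328.9] [98.5 15.2] 86.9 [78. 87. 92.]
-90 [556, 84, 85, 85, 85, 84, 84, 83, 85, 85, 84, 85]
-75 [38, 20, 20, 78, 85, 83, 85, 83, 54, 19, 21, 20]
-60 [25, 21, 20, 23, 36, 35, 35, 40, 21, 21, 21, 20]
-45 [29, 19, 22, 22, 37, 33, 33, 36, 24, 20, 20, 19]
-30 [25, 22, 19, 24, 34, 37, 35, 33, 20, 21, 20, 21]
-15 [24, 19, 24, 37, 35, 35, 37, 21, 21, 20, 19, 19]
0 [25, 22, 21, 36, 34, 33, 37, 20, 20, 21, 19, 19]
15 [25, 19, 23, 38, 38, 38, 37, 22, 20, 21, 21, 20]
30 [25, 19, 19, 22, 22, 20, 20, 20, 19, 19, 20, 21]
45 [24, 21, 19, 20, 21, 20, 20, 20, 20, 18, 20, 19]
60 [23, 20, 20, 21, 20, 19, 20, 19, 19, 20, 19, 19]
75 [68, 65, 62, 63, 69, 65, 60, 67, 65, 57, 61, 62]
slide diff 92.9
weight diff 24.1
brush diff 24.4
mat diff 152.6
slide sdiff 19.5
weight sdiff 17.6
brush sdiff 18.9
bg sdiff 16.4
bigmag sdiff 40.5
---
before weight 255 [359.3 148.2  40.8]
before brush 794 [429.2 483.8  18.8]
before slide 609 [nan nan nan]
now weight 255 [359.3 148.5  40.5]
now brush 788 [429.2 483.3  18.6]
now slide 45 [ 356.5 -116.8   74.1]
tray floor slope deg [-0.09  0.3 ] n 1608 z 3.6
```

```bash
python3 -c "
from cell import *
print(job_done(), state()['t'])"
```

```text
the job is handed in; nothing more can be done
the job is handed in; nothing more can be done
```

The job is done and handed in, at about 24 s of the 72 s allowed. One of the three frames came to rest on edge, not flat.

- **Magnifier:** I took the smaller one out of the drawer and laid it on the cork mat. The picture afterwards showed it flat and well inside the mat.
- **Tipping the carrier:** The moves cannot tilt the tool. I lowered the carrier's underside onto the wall behind the compartment, so the bail turned between the pads. Frame 0 slid off at about 19°, and frame 1 then caught on it. I lifted the carrier, still tilted about 16°, and a short jerk toward the cabinet sent the other two off. The fingers stayed well above the frames throughout.
- **Frames at the end:** All three are inside the front compartment. Two lie flat (tops at about 37 mm). The third stands on edge against the front wall, with its top at about 84 mm, level with the 85 mm rim. It did not move between my last looks. I left it because pushing it flat would have meant touching it.
- **Carrier:** The empty carrier stands on the table within about 5 mm of its old place. The measured floor slope was 0.3° or less.
- **Left alone:** The weight and brush measured within 0.5 mm of where they started. The arm hid the ruby slide from the top camera at the end. In the scene view, its spot differed from the first picture only about as much as undisturbed background did.
- **Forces:** The highest wrist force I read was about 60 N, against the 120 N limit.

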